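Push the oil strainer onto its mark and hold its cover over the screw holes

ROBOT

A 6-joint arm with a two-finger parallel gripper is mounted at the origin on a cart in front of the work surface, level with it; the furniture and walls round the work are solid. World frame = base frame: x ahead of the robot, y to its left, z up, the work surface at z = 0. Lengths are in m, angles in rad, forces in N, time in s.
With the tool pointing down it reaches from about 0.275 to 1 m from the base axis. Payload 8.4 kg.
Tool frame: the origin (TCP) lies at the very end of the fingers, on their centre line; the grasp point (between the pads) lies 19 mm behind it (robot.tcp_to_grasp is the distance from the TCP to the grasp point, in m); z points along the fingers, y is the direction in which the jaws open and shut (so a half turn about z gives the same grasp; the last joint's range is limited). The gripper opens to 85 mm and grips with 20 to 120 N. Pads are 22 mm wide; open, the fingers measure 114 mm over their backs; the gripper's body (76 mm by 85 mm) begins 54 mm behind the grasp point. The pads swing forward as they close: fully open they stand 13 mm farther back than shut.
Start: joints at [-1.308, 0.353, 1.633, -0, 1.155, -0.002], TCP at [0.164, -0.603, 0.231] pointing down, gripper open.
Joint ranges: [-2.63, 2.63], [-0.92, 2.1], [0.06, 2.66], [-1.3, 4.44], [0, 2.69], [-3.02, 3.02]. Speed limits (rad/s): [2.22, 2.22, 2.79, 3.14, 3.14, 3.14].

INTERFACE

Orientations are given as a unit quaternion [w, x, y, z].
In Python, from cell import readout, capture, workorder, robot gives the robot as it stands. The module is installed in compiled form; this text tells all that it offers.
- The arm moves only by the shell command python3 -m jog 'ROWS'. ROWS is JSON, one flat list of numbers, 7 for each row, row after row: the opening, from 0 (shut) to 1 (fully open), then the shift along the world's x, y, z in m, then the turn, a rotation vector about the world's x, y, z in rad. A call has exactly 10 rows; each row is the pose to reach, as a shift and turn from the pose commanded when the call began; what a row does not reach only later rows make up. A row lasts 1/10 s, in which the tool goes at most 50 mm and 8.59 degrees, less where a joint would pass 70% of its speed; a pose out of reach is approached as far as the arm can. A call with a gripper value outside its range is refused whole. The fingers move at their own pace and stop on an object; the grip force is fixed at half the most. Time passes only in rows, so rows that repeat a pose let the fingers close, or fill a call up. It gives the time, the measured TCP pose, the force and the opening at its end, in the units of the state.
- readout.sense(): the state, without advancing time (a new reading comes with each control period).
- capture(name): name is "scene" or "top" or "wrist"; returns a dict with "pixels" (384x512x3 uint8, red, green, blue), "fx", "fy", "cx", "cy" (pixels), "k1" (the pictures are not rectified: a ray, as slopes to the right and down, at radius r is drawn at 1 + k1 r^2 times it, then the intrinsics apply), "rvec" (rotation vector, rad) and "tvec" (3), from world to camera coordinates, as OpenCV has them. Camera axes: x right, y down, z forward; pixel columns grow to the right and rows downward; lengths in m; the calibration is good to about 2 mm. A picture is of the moment at which its call begins. There is no depth.
- workorder.finish_job(): hands the job in, once; it reports no verdict.
The state is a dict: "t": time; "joint_positions": joint angles; "qvel": joint speeds; "joint_efforts": joint torques, N m; "position": TCP position; "ee_rot": TCP orientation; "contact_force": force on the tool from outside, world axes, zero at the start; "wrist_torque": the same for the moment, N m; "gripper_width": finger opening in m.
Only numpy, scipy, OpenCV 4.12 (cv2) and the standard library are available. Lean on these libraries where they do the work, as an engineer would, in place of code of your own. Each camera call takes 0.05 s, during which the arm holds its last target. There are 200 camera calls.

TASK

Push the round strainer body across the desk until it stands wholly inside the yellow ring, without lifting or tipping it, while the cover plate still lies on the desk. Then pick up the cover plate by its rib and hold it level and still, hovering about 15 mm above the strainer body's face without ever touching it, its four holes in line with the four threaded holes (any quarter turn will do), so that a colleague can put the screws in: finish while holding it there. Leave the beaker, the label roll and the yellow cap where they are.

Things in the scene. Friction and masses are not known exactly. Their poses are not given: they have to be found in the camera images.
- spot_ring: Yellow tape ring lying flat on the desk, inner diameter 148 mm, outer 166 mm, no height to run into: the marked assembly spot. Origin: its centre on the desk. Fixed, but its place differs from start to start.
- strainer_body: Loose oil strainer, a round pot with a blue side wall and a flat aluminium top face, 112 mm in diameter, 46 mm high, about 0.7 kg (too wide to grip across). On the face lie a black seal ring with a brass screen (57 mm across, almost flush) and four 8 mm threaded holes. Two brass plugs sit flush in its side, so the wall is round all the way. It slides on the desk when pushed with some 3 to 6 N. Origin: centre of the underside; z up.
- body_face (a point): Centre of the top face of the strainer body, 46 mm above its underside; axes as the strainer body's.
- cover: Loose round aluminium cover plate, 108 mm in diameter, 8 mm thick, about 0.3 kg, lying flat on the desk, with four 9 mm through holes and a blue upright rib across its middle to hold it by: 14 mm wide (y), 56 mm long (x), rising 36 mm above the plate (its top 44 mm above the underside). Origin: centre of the underside; x along the rib; z up.
- boom_tip (a point): Tip of the filling machine's steel boom, a fixed obstacle overhead: the 10 mm rod runs from here (365 mm above the desk) away to the left (+y), sinking to 271 mm at 0.34 m from here. A second rod, 297 mm up, crosses it 0.18 m to the left of this point, from 0.1 m nearer the robot to 0.1 m farther; the machine's grey case (176 mm high) stands left of that. Keep the arm and gripper above or to the right of them.
- beaker: Clear measuring beaker, 70 mm across, 90 mm high, bystander. Origin: centre of the underside.
- label_roll: Roll of labels standing on its flat side, 67 mm across, 45 mm high, bystander. Origin: centre of the underside.
- jerry_cap: Yellow screw cap, 62 mm across, 22 mm high, bystander. Origin: centre of the underside.
- cover_hole0 (a point): Centre of a through hole of the cover, at its underside, at x = 33, y = 33 mm in the cover's frame (the four holes form a square of 66 mm side, so the cover fits at every quarter turn).
- body_hole0 (a point): Centre of a threaded hole in the strainer body's top face, at x = 33, y = 33, z = 46 mm in the strainer body's frame (a square of 66 mm side).
- cover_hole1 (a point): Centre of a through hole of the cover, at its underside, at x = -33, y = 33 mm in the cover's frame (the four holes form a square of 66 mm side, so the cover fits at every quarter turn).
- body_hole1 (a point): Centre of a threaded hole in the strainer body's top face, at x = -33, y = 33, z = 46 mm in the strainer body's frame (a square of 66 mm side).
- cover_hole2 (a point): Centre of a through hole of the cover, at its underside, at x = -33, y = -33 mm in the cover's frame (the four holes form a square of 66 mm side, so the cover fits at every quarter turn).
- body_hole2 (a point): Centre of a threaded hole in the strainer body's top face, at x = -33, y = -33, z = 46 mm in the strainer body's frame (a square of 66 mm side).
- cover_hole3 (a point): Centre of a through hole of the cover, at its underside, at x = 33, y = -33 mm in the cover's frame (the four holes form a square of 66 mm side, so the cover fits at every quarter turn).
- body_hole3 (a point): Centre of a threaded hole in the strainer body's top face, at x = 33, y = -33, z = 46 mm in the strainer body's frame (a square of 66 mm side).
Not all that is in view belongs to the job. What is shaped like the cover but orange is not meant.

How it is judged:
On the way, in this order (a step that is already met when the one before it is completed fails the run):
1. the strainer body stands at rest inside the yellow ring, the cover still on the desk (horizontal distance between strainer_body and spot_ring below 0.018 m and height (world z) of each of strainer_body, cover below 0.004 m and angle between strainer_body's own z axis and vertical below 0.05 rad and linear speed of strainer_body below 0.01 m/s), for 0.2 s.
2. the cover is lifted clear of the desk by the gripper (height (world z) of cover above 0.03 m and contact force between the fingers and cover above 1 N), for 0.1 s.
At the end, for the whole second after the job is handed in: Strainer body on the desk, upright, within 18 mm of the ring's centre. Gripper still holds the cover: still, level within 0.07 rad, its underside 6 to 28 mm above the body's face, not touching it, each hole within 4 mm sideways of a threaded hole; any quarter turn counts (horizontal distance between strainer_body and spot_ring below 0.018 m and height (world z) of strainer_body below 0.004 m and angle between strainer_body's own z axis and vertical below 0.05 rad and ((horizontal distance between cover_hole0 and body_hole0 below 0.004 m and horizontal distance between cover_hole1 and body_hole1 below 0.004 m and horizontal distance between cover_hole2 and body_hole2 below 0.004 m and horizontal distance between cover_hole3 and body_hole3 below 0.004 m) or (horizontal distance between cover_hole0 and body_hole1 below 0.004 m and horizontal distance between cover_hole1 and body_hole2 below 0.004 m and horizontal distance between cover_hole2 and body_hole3 below 0.004 m and horizontal distance between cover_hole3 and body_hole0 below 0.004 m) or (horizontal distance between cover_hole0 and body_hole2 below 0.004 m and horizontal distance between cover_hole1 and body_hole3 below 0.004 m and horizontal distance between cover_hole2 and body_hole0 below 0.004 m and horizontal distance between cover_hole3 and body_hole1 below 0.004 m) or (horizontal distance between cover_hole0 and body_hole3 below 0.004 m and horizontal distance between cover_hole1 and body_hole0 below 0.004 m and horizontal distance between cover_hole2 and body_hole1 below 0.004 m and horizontal distance between cover_hole3 and body_hole2 below 0.004 m)) and z of cover in the frame of body_face between 0.006 and 0.028 m and angle between cover's own z axis and vertical below 0.07 rad and linear speed of each of cover, strainer_body below 0.01 m/s and angular speed of cover below 0.1 rad/s and contact force between the fingers and cover above 1 N and contact force between cover and strainer_body below 0.1 N); the arm keeps its last pose, push and grip.
It fails at once if the strainer body is lifted or tipped (height (world z) of strainer_body above 0.012 m or angle between strainer_body's own z axis and vertical above 0.2 rad).
It fails at once if the cover touches the strainer body (contact force between cover and strainer_body above 0.5 N).
It fails at once if the beaker, label roll or yellow cap is moved more than 30 mm (distance of any of beaker, label_roll, jerry_cap from where it was at the start of the episode above 0.03 m).
It also fails if it takes over 58 s, if anything falls off the work surface, if the arm or the gripper's body presses on something with over 40 N, if the wrist force passes 120 N, or if a joint passes its speed limit or range.

## Working session

There is one attempt and no reset: what is moved stays moved. The work goes in short steps, Python scripts to look and compute and a shell command to move; the robot and the scene stay as the last step left them, time stands still between calls to the robot, and variables do not carry over. Pictures are saved under pics/ and viewed, about 8 in all and at most 12, crops included, and the job is handed in when it is done.

```bash
mkdir -p pics; cat > h.py <<'E'
import numpy as np, cv2
from cell import readout, capture, workorder, robot
def snap(n,f):
    c=capture(n); np.savez('pics/'+f+'.npz',**c); cv2.imwrite('pics/'+f+'.png',c['pixels'][:,:,::-1]); return c
def load(f):
    d=np.load('pics/'+f+'.npz'); return {k:d[k] for k in d}
def rays(c,uv):
    uv=np.asarray(uv,float).reshape(-1,1,2)
    K=np.array([[c['fx'],0,c['cx']],[0,c['fy'],c['cy']],[0,0,1]],float)
    p=cv2.undistortPoints(uv,K,np.array([float(c['k1']),0,0,0,0]))[:,0]
    R=cv2.Rodrigues(np.array(c['rvec'],float))[0]
    return -R.T@np.array(c['tvec'],float).ravel(), np.c_[p,np.ones(len(p))]@R
def plane(c,uv,z):
    o,d=rays(c,uv); return (o+d*((z-o[2])/d[:,2])[:,None])
def proj(c,P):
    K=np.array([[c['fx'],0,c['cx']],[0,c['fy'],c['cy']],[0,0,1]],float)
    return cv2.projectPoints(np.asarray(P,float).reshape(-1,1,3),np.array(c['rvec'],float),np.array(c['tvec'],float),K,np.array([float(c['k1']),0,0,0,0]))[0][:,0]
E
python3 - <<'E'
from h import *
ims=[]
for n in('scene','top'):
    c=snap(n,n+'0'); o,_=rays(c,[[0,0]]); print(n,o,c['fx'],c['k1'])
print(readout.sense())
E
```

```text
scene [0.01917063 1.0523963  0.83227309] 496.4377735438861 -0.13776027816389044
top [ 0.48380338 -0.10419575  1.48919455] 499.10699442914404 -0.10170237535666074
{'t': 0.1, 'joint_positions': array([-1.30843038e+00,  3.53586596e-01,  1.63402696e+00,  2.81430372e-05,
        1.15520999e+00, -2.42314123e-03]), 'qvel': array([-9.76648895e-05, -5.45893157e-04, -1.50014418e-03,  1.19011387e-04,
        1.00612063e-03,  9.82384273e-04]), 'joint_efforts': array([ 1.37327595e-03, -6.06355476e+01, -3.42817640e+01,  1.41393512e-04,
        3.92085043e-03, -5.36505786e-05]), 'position': array([ 0.16345383, -0.60282111,  0.23064598]), 'ee_rot': array([-6.11924489e-04,  9.91249200e-01,  1.32002441e-01, -6.70038421e-05]), 'contact_force': array([ 0.30274903, -0.34401529,  0.24209218]), 'wrist_torque': array([-0.01786314,  0.0304921 , -0.03633967]), 'gripper_width': 0.08535186336228921}
```

View pics/top0.png

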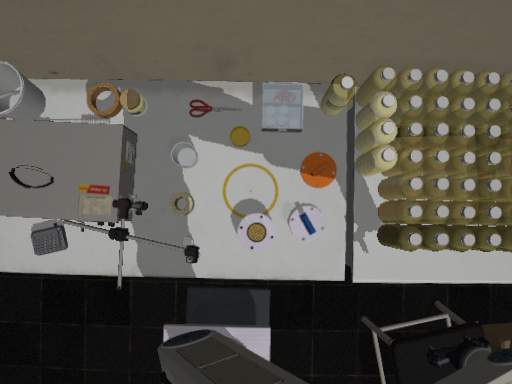

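View pics/scene0.png

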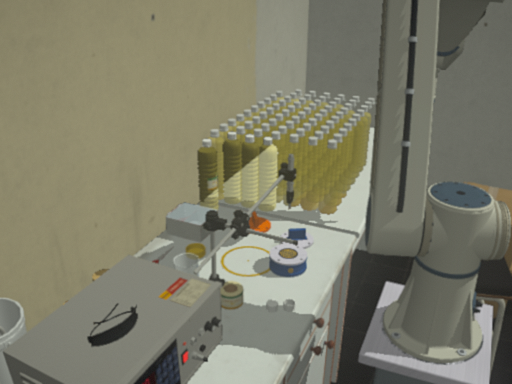

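The top view shows the ring at about (250,190), the strainer body at (256,232) and the blue-ribbed cover at (306,222). An orange look-alike is at (318,170), the beaker at (184,155), the cap at (240,136), the label roll at (182,203) and the boom tip at about (192,252). The candidates for the cover are the aluminium plate with the blue rib at (306,222) and the orange disc at (318,170). The blue-ribbed one fits, since orange is excluded. Next I'll measure and confirm it in an enlarged crop.

```bash
python3 - <<'E'
from h import *
c=load('top0'); im=c['pixels']; hsv=cv2.cvtColor(im,cv2.COLOR_RGB2HSV)
x0,y0,w,h=150,115,200,155
big=cv2.resize(im[y0:y0+h,x0:x0+w],None,fx=4,fy=4,interpolation=cv2.INTER_CUBIC)
cv2.imwrite('pics/topcrop.png',big[:,:,::-1])
def comps(m,name,z,box,amin=15):
    M=np.zeros(m.shape,np.uint8); a,b,cc,d=box; M[b:d,a:cc]=m[b:d,a:cc]
    n,l,s,ce=cv2.connectedComponentsWithStats(M)
    for i in range(1,n):
        if s[i,4]>=amin:
            ys,xs=np.where(l==i); (ex)=cv2.fitEllipse(cv2.convexHull(np.c_[xs,ys].astype(np.float32))) if s[i,4]>10 else None
            print(name,s[i],ce[i].round(1),'ell',np.round(ex[0],1),np.round(ex[1],1),round(ex[2]),'->',plane(c,[ex[0]],z).round(4)[0])
H,S,V=hsv[...,0],hsv[...,1],hsv[...,2]
comps((H>18)&(H<32)&(S>110),'yellow',0,(150,110,345,270))
comps((H>100)&(H<125)&(S>100),'blue',.044,(230,195,345,265))
comps((H<16)&(S>150)&(V>120),'orange',0.008,(290,140,345,195))
comps((S<40)&(V>185),'white',.046,(235,205,280,255),100)
comps((S<40)&(V>185),'white',.008,(282,195,335,250),100)
E
```

```text
yellow [230 126  20  20 316] [239.6 135.8] ell [239.6 135.8] [19.6 19.9] 164 -> [ 0.7201 -0.0561  0.    ]
yellow [223 164  55  54 337] [249.4 187.6] ell [250.  190.9] [54.4 54.7] 75 -> [ 0.5547 -0.0912  0.    ]
yellow [248 223  18  18 247] [256.2 232. ] ell [256.2 231.9] [17.4 17.6] 40 -> [ 0.433  -0.1122  0.    ]
blue [300 214  15  21 139] [307.2 223.6] ell [307.2 223.8] [ 7.4 26.1] 151 -> [ 0.4607 -0.2592  0.044 ]
orange [301 172  34  16 297] [316.4 179.6] ell [317.  178.1] [16.8 33.3] 98 -> [ 0.597  -0.2903  0.008 ]
```

View pics/topcrop.png

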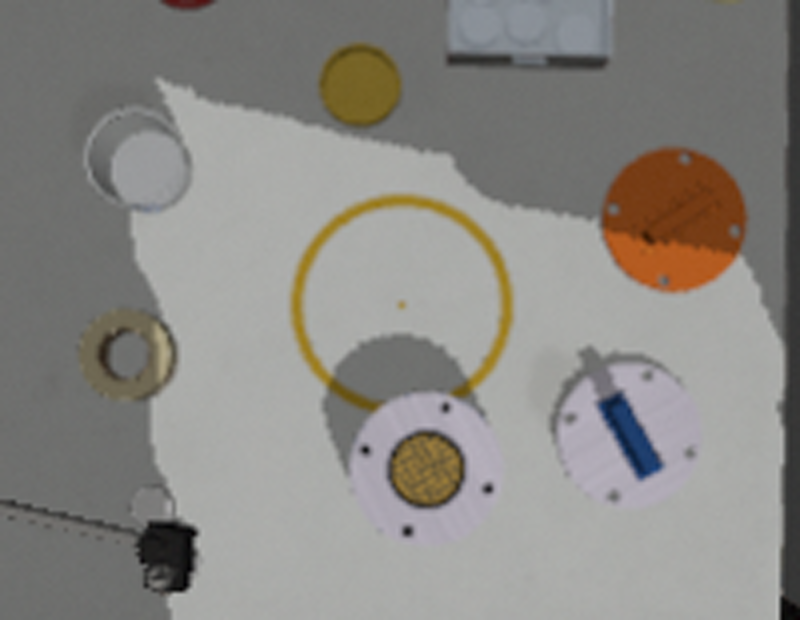

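The crop confirms it. The body's holes are at crop (445,407), (365,450), (488,488), (407,531). The cover's holes are at (648,376), (571,418), (690,453), (614,496), around the blue rib at (630,436). The orange disc is the decoy.

```bash
python3 - <<'E'
from h import *
c=load('top0')
f=lambda p:(np.array(p,float)+.5)/4-.5+[150,115]
def fit(p,z):
    P=plane(c,f(p),z)[:,:2]; m=P.mean(0); d=P-m
    a=np.arctan2(d[:,1],d[:,0]); print('centre',m.round(4),'r',np.linalg.norm(d,axis=1).round(4),'ang-45 mod90',np.degrees((a-np.pi/4)%(np.pi/2)).round(1)); return m
b=fit([(445,407),(365,450),(488,488),(407,531)],.046)
k=fit([(648,376),(571,418),(690,453),(614,496)],.008)
rt=plane(c,f([(613,400),(650,472)]),.044); d=rt[1]-rt[0]; print('rib ends',rt.round(4),np.linalg.norm(d),np.degrees(np.arctan2(d[1],d[0])))
ring=plane(c,[[250.2,190.9]],0)[0,:2]; v=ring-b; print('ring',ring,'push',v,np.linalg.norm(v),np.degrees(np.arctan2(v[1],v[0])))
print('boom tip',plane(c,f([(185,550)]),.365))
print('roll',plane(c,f([(128,354)]),.045),'beaker',plane(c,f([(148,170)]),0))
print('bottle near',plane(c,[[380,236],[355,250]],0))
E
```

```text
centre [ 0.4347 -0.1118] r [0.0467 0.0463 0.0466 0.0467] ang-45 mod90 [29.3 29.  29.  28.9]
centre [ 0.4609 -0.2634] r [0.0462 0.0464 0.046  0.0464] ang-45 mod90 [29.8 29.6 29.9 30.3]
rib ends [[ 0.4871 -0.2461  0.044 ]
 [ 0.4355 -0.2739  0.044 ]] 0.05859244091149855 -151.71296563836762
ring [ 0.55484716 -0.09168687] push [0.12014631 0.02015502] 0.12182512584209046 9.52292589905978
boom tip [[0.39734457 0.02427649 0.365     ]]
roll [[0.51313786 0.1056389  0.045     ]] beaker [[0.65223071 0.1011132  0.        ]]
bottle near [[ 0.42729279 -0.48426586  0.        ]
 [ 0.38426663 -0.40890649  0.        ]]
```

Positions are consistent: hole radius is about 46.5 mm, and the rib is 58 mm long at 30°. First move: swing to a point behind the body with the jaws perpendicular to the push direction, staying right of the boom.

```bash
python3 -m jog '[0.8,0.01,0.03,0,0,0,0, 0.8,0.03,0.07,0,0,0,0, 0.8,0.045,0.115,0,0,0,-0.02, 0.8,0.065,0.16,0,0,0,-0.04, 0.8,0.085,0.205,0,0,0,-0.06, 0.8,0.105,0.25,0,0,0,-0.08, 0.8,0.12,0.295,0,0,0,-0.1, 0.8,0.14,0.34,0,0,0,-0.1, 0.8,0.155,0.375,0,0,0,-0.1, 0.8,0.16,0.39,0,0,0,-0.1]' && python3 -m jog '[0.8,0.01,0.03,0,0,0,0, 0.8,0.02,0.06,0,0,0,0, 0.8,0.033,0.085,0,0,0,0, 0.8,0.037,0.089,0,0,0,0, 0.8,0.037,0.089,-0.03,0,0,0, 0.8,0.037,0.089,-0.06,0,0,0, 0.8,0.037,0.089,-0.09,0,0,0, 0.8,0.037,0.089,-0.11,0,0,0, 0.8,0.037,0.089,-0.12,0,0,0, 0.8,0.037,0.089,-0.12,0,0,0]'
python3 - <<'E'
from h import *
a=snap('top','top1')['pixels'];b=snap('scene','sc1')['pixels']
cv2.imwrite('pics/m1.png',np.vstack([cv2.resize(a[100:300,140:400],None,fx=2,fy=2),cv2.resize(b[100:300,160:420],None,fx=1.5,fy=1.5)[:, :520] if 0 else np.pad(cv2.resize(b[110:300,160:420],None,fx=2,fy=2)[:190*2],((0,0),(0,0),(0,0)))])[:,:,::-1][:600+180])
E
```

```text
t: 1.1
position: [0.324, -0.2105, 0.2312]
ee_rot: [-0.0, 0.997, 0.083, 0.0]
contact_force: [-0.3, 0.6, -0.4]
gripper_width: 0.0682
t: 2.1
position: [0.3597, -0.1243, 0.1104]
ee_rot: [-0.0, 0.997, 0.082, -0.001]
contact_force: [-0.6, 0.6, -0.2]
gripper_width: 0.0683
```

```bash
python3 - <<'E'
from h import *
a=load('top1')['pixels'];b=load('sc1')['pixels']
cv2.imwrite('pics/m1b.png',np.hstack([cv2.resize(a[100:384,140:340],None,fx=2,fy=2),cv2.resize(b[40:324,210:410],None,fx=2,fy=2)])[:,:,::-1])
E
```

```text
(no output)
```

View pics/m1b.png

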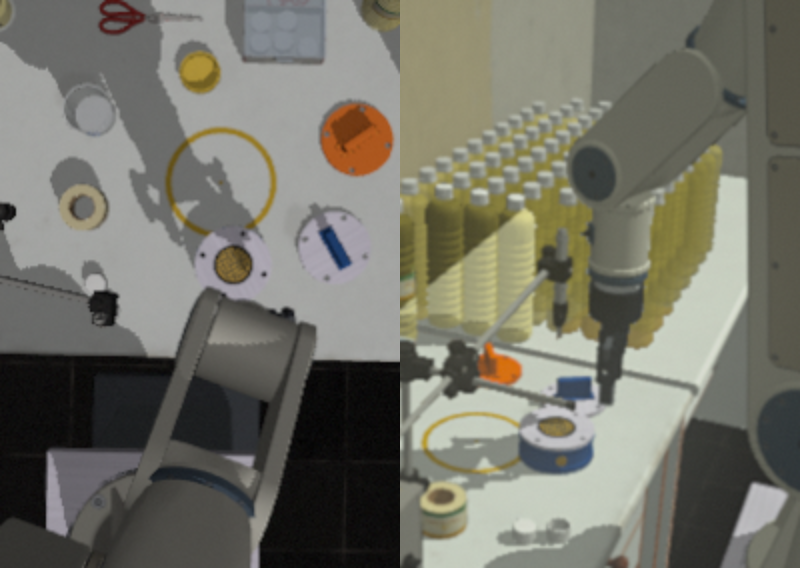

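The arm stands behind the body with about 0.1 m to the boom clip (left panel, around (103,305)), and everything is still in place. Next: descend and push in stages.

```bash
python3 -m jog '[0.8,0,0,-0.02,0,0,0, 0.8,0,0,-0.045,0,0,0, 0.8,0,0,-0.07,0,0,0, 0.8,0,0,-0.09,0,0,0, 0.8,0,0,-0.1,0,0,0, 0.8,0,0,-0.102,0,0,0, 0.8,0.002,0,-0.102,0,0,0, 0.8,0.006,0.001,-0.102,0,0,0, 0.8,0.01,0.0017,-0.102,0,0,0, 0.8,0.012,0.002,-0.102,0,0,0]' && python3 -m jog '[0.8,0.004,0.0007,0,0,0,0, 0.8,0.009,0.0015,0,0,0,0, 0.8,0.014,0.0023,0,0,0,0, 0.8,0.019,0.0032,0,0,0,0, 0.8,0.024,0.004,0,0,0,0, 0.8,0.029,0.0049,0,0,0,0, 0.8,0.034,0.0057,0,0,0,0, 0.8,0.039,0.0065,0,0,0,0, 0.8,0.044,0.0074,0,0,0,0, 0.8,0.049,0.0082,0,0,0,0]'
```

```text
t: 3.2
position: [0.3738, -0.1224, 0.0099]
ee_rot: [0.0, 0.997, 0.082, 0.001]
contact_force: [-0.1, 0.9, -0.5]
gripper_width: 0.0681
t: 4.2
position: [0.4188, -0.1134, 0.0089]
ee_rot: [-0.001, 0.997, 0.082, -0.003]
contact_force: [-10.9, -1.0, 10.1]
gripper_width: 0.0683
```

```bash
python3 - <<'E'
from h import *
for n in('top','scene'):
    c=snap(n,n+'2'); im=c['pixels']
b=cv2.resize(load('scene2')['pixels'][130:310,200:350],None,fx=2.6,fy=2.6,interpolation=cv2.INTER_CUBIC); a=cv2.resize(load('top2')['pixels'][130:310,180:330],None,fx=2.6,fy=2.6,interpolation=cv2.INTER_CUBIC)
cv2.imwrite('pics/m2.png',np.hstack([a,b])[:,:,::-1]); print(readout.sense()['contact_force'],readout.sense()['wrist_torque'])
E
```

```text
[-5.35331325  1.27334415  4.46810717] [0.15255928 0.67406152 0.09790793]
```

View pics/m2.png

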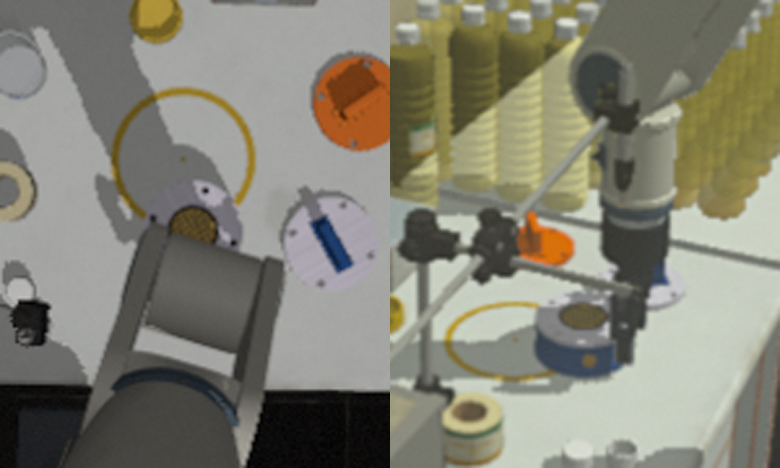

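Both panels show the body upright and in the cradle, with its screen at about (254,217) in the top image and (274.6,251.5) in the scene image. The cover is untouched. Next I'll measure how far there is left to push.

```bash
cat >> h.py <<'E'
def brass(c,box,z=.046):
    a,b,cc,d=box; im=c['pixels'][b:d,a:cc]; hsv=cv2.cvtColor(im,cv2.COLOR_RGB2HSV)
    m=((hsv[...,0]>12)&(hsv[...,0]<32)&(hsv[...,1]>90)).astype(np.uint8)
    n,l,s,ce=cv2.connectedComponentsWithStats(m)
    for i in range(1,n):
        if s[i,4]>40:
            ys,xs=np.where(l==i); e=cv2.fitEllipse(cv2.convexHull(np.c_[xs+a,ys+b].astype(np.float32)))
            print(s[i],np.round(e,1) if 0 else [np.round(t,1) for t in e],plane(c,[e[0]],z)[0].round(4))
E
python3 - <<'E'
from h import *
print('ref'); brass(load('scene0'),(265,240,310,265)); print('now')
brass(load('scene2'),(255,238,300,265)); brass(load('top2'),(236,205,275,235))
E
```

```text
ref
[ 15   9  17   9 113] [array([287.9, 253. ]), array([ 8.4, 16.1]), np.float64(93.5)] [ 0.4339 -0.111   0.046 ]
now
[12  9 13  9 57] [array([273.3, 251.1]), array([ 8.3, 13. ]), np.float64(87.2)] [ 0.4766 -0.1025  0.046 ]
[  9   5  18  13 172] [array([254.5, 216.1]), array([12.1, 19.5]), np.float64(101.2)] [ 0.48   -0.1061  0.046 ]
```

```bash
python3 -m jog '[0.8,0.005,0.001,0,0,0,0, 0.8,0.01,0.0018,0,0,0,0, 0.8,0.015,0.0026,0,0,0,0, 0.8,0.02,0.0034,0,0,0,0, 0.8,0.025,0.0042,0,0,0,0, 0.8,0.03,0.005,0,0,0,0, 0.8,0.035,0.0058,0,0,0,0, 0.8,0.04,0.0066,0,0,0,0, 0.8,0.045,0.0075,0,0,0,0, 0.8,0.05,0.0083,0,0,0,0]' && python3 -m jog '[0.8,0.005,0.0008,0,0,0,0, 0.8,0.01,0.0017,0,0,0,0, 0.8,0.015,0.0025,0,0,0,0, 0.8,0.02,0.0034,0,0,0,0, 0.8,0.024,0.004,0,0,0,0, 0.8,0.028,0.0047,0,0,0,0, 0.8,0.031,0.0052,0,0,0,0, 0.8,0.031,0.0052,0,0,0,0, 0.8,0.031,0.0052,0,0,0,0, 0.8,0.031,0.0052,0,0,0,0]'
python3 - <<'E'
from h import *
brass(snap('scene','scene3'),(225,235,300,268)); brass(snap('top','top3'),(236,175,268,215))
E
```

```text
t: 5.3
position: [0.4691, -0.1052, 0.0089]
ee_rot: [-0.001, 0.997, 0.082, -0.003]
contact_force: [-8.8, -1.8, 8.3]
gripper_width: 0.0681
t: 6.3
position: [0.5009, -0.1001, 0.009]
ee_rot: [-0.0, 0.997, 0.082, -0.002]
contact_force: [-6.0, 0.4, 4.2]
gripper_width: 0.0685
[15  8 16  9 84] [array([247.4, 247.1]), array([ 8.2, 15.8]), np.float64(85.8)] [ 0.5554 -0.0904  0.046 ]
[44 17  7 16 45] [array([269.8, 259.8]), array([10. , 14.8]), np.float64(168.7)] [ 0.4682 -0.0556  0.046 ]
[ 8  6 15  8 60] [array([251.2, 184.9]), array([ 7. , 13.7]), np.float64(108.8)] [ 0.5701 -0.0946  0.046 ]
```

The scene view gives the body centre at (0.555, -0.090), 1–2 mm from the ring centre. Next: back off, rise, and move above the cover.

```bash
python3 -m jog '[0.8,-0.008,-0.0013,0,0,0,0, 0.8,-0.02,-0.0033,0,0,0,0, 0.8,-0.035,-0.0058,0,0,0,0, 0.8,-0.05,-0.0083,0,0,0,0, 0.8,-0.06,-0.01,0.005,0,0,0, 0.8,-0.06,-0.01,0.03,0,0,0, 0.8,-0.06,-0.01,0.065,0,0,0, 0.8,-0.06,-0.01,0.1,0,0,0, 0.8,-0.06,-0.01,0.13,0,0,0, 0.8,-0.06,-0.01,0.14,0,0,0]' && python3 -m jog '[1,0.002,-0.01,0,0,0,0.02, 1,0.005,-0.03,0,0,0,0.06, 1,0.008,-0.055,0,0,0,0.12, 1,0.012,-0.085,0,0,0,0.18, 1,0.016,-0.115,0,0,0,0.24, 1,0.019,-0.14,0,0,0,0.3, 1,0.02,-0.153,0,0,0,0.345, 1,0.02,-0.153,0,0,0,0.35, 1,0.02,-0.153,0,0,0,0.35, 1,0.02,-0.153,0,0,0,0.35]'
python3 - <<'E'
from h import *
brass(snap('scene','scene4'),(225,235,275,268)); c=snap('top','top4'); brass(c,(236,175,268,205)); w=snap('wrist','wrist4')
print(rays(w,[[256,192]]))
cv2.imwrite('pics/m4.png',np.hstack([cv2.resize(c['pixels'][155:255,210:310],(400,400),interpolation=cv2.INTER_CUBIC),cv2.resize(w['pixels'],(400,300))] if 0 else [cv2.resize(c['pixels'][155:235,210:270],(400,533),interpolation=cv2.INTER_CUBIC),np.vstack([cv2.resize(w['pixels'],(400,300)),np.zeros((233,400,3),np.uint8)])])[:,:,::-1])
E
```

```text
t: 7.4
position: [0.4436, -0.1111, 0.1524]
ee_rot: [0.001, 0.997, 0.082, 0.002]
contact_force: [-0.5, -0.1, -0.0]
gripper_width: 0.0684
t: 8.4
position: [0.462, -0.2626, 0.1489]
ee_rot: [-0.0, 0.967, 0.254, -0.0]
contact_force: [-1.0, 0.4, -0.0]
gripper_width: 0.0852
[ 14   9  17   8 107] [array([247.1, 247.2]), array([ 8.2, 16.2]), np.float64(90.2)] [ 0.5559 -0.0899  0.046 ]
[42 16  8 17 48] [array([269.4, 259.2]), array([ 9.8, 16.2]), np.float64(166.0)] [ 0.4703 -0.0581  0.046 ]
[  5   6  18  18 249] [array([249.7, 189.7]), array([17.3, 17.7]), np.float64(137.2)] [ 0.556  -0.0906  0.046 ]
(array([ 0.52164588, -0.23055283,  0.29113942]), array([[-0.223776  , -0.13830805, -0.9648369 ]]))
```

View pics/m4.png

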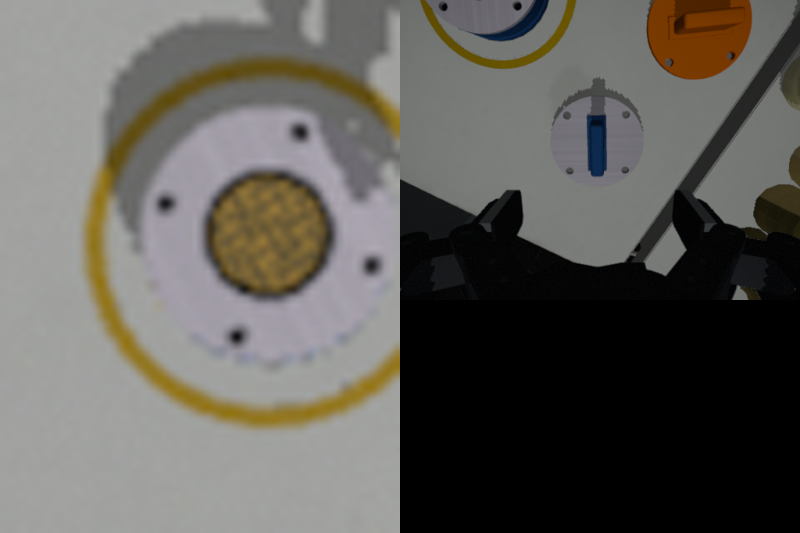

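The body stands inside the ring, and both views give (0.556, -0.0905). In the wrist view the cover is under the gripper, with its rib vertical in the picture. Next I'll refine the hole positions for the body and the cover.

```bash
cat >> h.py <<'E'
def refine(c,p,r=4,bg=None):
    g=cv2.cvtColor(c['pixels'],cv2.COLOR_RGB2GRAY).astype(float); out=[]
    for u,v in p:
        for _ in range(3):
            a,b=int(round(u)),int(round(v)); w=g[b-r:b+r+1,a-r:a+r+1]; t=np.median(w)-w; t=np.clip(t-0.35*t.max(),0,None)
            y,x=np.mgrid[b-r:b+r+1,a-r:a+r+1]; u,v=(t*x).sum()/t.sum(),(t*y).sum()/t.sum()
        out.append((u,v))
    return np.array(out)
def square(c,p,z,nm=''):
    P=plane(c,p,z)[:,:2]; m=P.mean(0); d=P-m; a=np.arctan2(d[:,1],d[:,0])
    t=np.angle(np.exp(4j*(a-np.pi/4)).mean())/4
    print(nm,'centre',m.round(4),'r',np.linalg.norm(d,axis=1).round(4),'ang mod90',round(np.degrees(t)%90,2)); return m,t
E
python3 - <<'E'
from h import *
t=load('top4'); w=load('wrist4')
f=lambda p,s,o:(np.array(p,float)+.5)/s-.5+o
pb=f([(300,132),(165,204),(372,265),(236,336)],6.6667,np.array([210,155]))
pr=refine(t,pb,3); print((pr-pb).round(1).tolist()); square(t,pb,.046,'body click'); square(t,pr,.046,'body')
pc=f([(167,116),(225,115),(169,171),(226,171)],.78125,0)
pr=refine(w,pc,5); print((pr-pc).round(1).tolist()); square(w,pc,.008,'cover click'); square(w,pr,.008,'cover')
t0=load('top4')
h=cv2.cvtColor(w['pixels'],cv2.COLOR_RGB2HSV); m=((h[...,0]>100)&(h[...,0]<125)&(h[...,1]>120)).astype(np.uint8); m[:120]=0;m[250:]=0;m[:,:190]=0;m[:,320:]=0
ys,xs=np.where(m); print('rib px',xs.min(),xs.max(),ys.min(),ys.max(), 'top corners', plane(w,[[238,150],[262,150],[238,220],[262,220]],.044).round(4).tolist())
E
```

```text
[[0.2, -0.1], [0.0, -0.0], [-0.0, 0.1], [0.1, 0.1]]
body click centre [ 0.5561 -0.0909] r [0.0466 0.0467 0.047  0.0464] ang mod90 29.29
body centre [ 0.556  -0.0911] r [0.047  0.0469 0.0468 0.0467] ang mod90 29.15
[[-2.4, 1.4], [3.1, 0.7], [0.4, 1.4], [-0.9, 0.1]]
cover click centre [ 0.4603 -0.2646] r [0.0465 0.0461 0.0467 0.0479] ang mod90 30.44
cover centre [ 0.4595 -0.265 ] r [0.0479 0.0482 0.0469 0.0468] ang mod90 30.62
rib px 240 263 148 225 top corners [[0.4865, -0.2375, 0.044], [0.4956, -0.2535, 0.044], [0.4366, -0.2649, 0.044], [0.4462, -0.2819, 0.044]]
```

The body kept its angle (29.2° against 29.4° commanded for the tool), so the transfer is nearly a pure translation. Next: descend, grip, and lift straight up.

```bash
python3 -m jog '[1,-0.0015,-0.0015,-0.02,0,0,0.005, 1,-0.0015,-0.0015,-0.05,0,0,0.01, 1,-0.0015,-0.0015,-0.08,0,0,0.01, 1,-0.0015,-0.0015,-0.105,0,0,0.01, 1,-0.0015,-0.0015,-0.12,0,0,0.01, 1,-0.0015,-0.0015,-0.13,0,0,0.01, 1,-0.0015,-0.0015,-0.134,0,0,0.01, 1,-0.0015,-0.0015,-0.134,0,0,0.01, 0.5,-0.0015,-0.0015,-0.134,0,0,0.01, 0.3,-0.0015,-0.0015,-0.134,0,0,0.01]' && python3 -m jog '[0,0,0,0,0,0,0, 0,0,0,0,0,0,0, 0,0,0,0,0,0,0, 0,0,0,0,0,0,0, 0,0,0,0,0,0,0, 0,0,0,0,0,0,0, 0,0,0,0,0,0,0, 0,0,0,0,0,0,0, 0,0,0,0,0,0,0, 0,0,0,0,0,0,0]'
```

```text
t: 9.55
position: [0.4616, -0.2653, 0.0161]
ee_rot: [0.001, 0.966, 0.259, 0.001]
contact_force: [0.4, 0.5, 0.1]
gripper_width: 0.0589
t: 10.55
position: [0.4612, -0.265, 0.0156]
ee_rot: [0.0, 0.966, 0.259, 0.0]
contact_force: [-0.7, 1.3, 6.0]
gripper_width: 0.0129
```

```bash
python3 -m jog '[0,0,0,0.003,0,0,0, 0,0,0,0.01,0,0,0, 0,0,0,0.022,0,0,0, 0,0,0,0.036,0,0,0, 0,0,0,0.052,0,0,0, 0,0,0,0.068,0,0,0, 0,0,0,0.084,0,0,0, 0,0,0,0.095,0,0,0, 0,0,0,0.1,0,0,0, 0,0,0,0.1,0,0,0]'
python3 - <<'E'
from h import *
w=snap('wrist','wrist5');s=snap('scene','scene5')
cv2.imwrite('pics/m5.png',np.hstack([cv2.resize(w['pixels'],(400,300)),cv2.resize(s['pixels'][150:285,230:410],(400,300),interpolation=cv2.INTER_CUBIC)])[:,:,::-1]); print(readout.sense()['contact_force'],readout.sense()['position'])
E
```

```text
t: 11.55
position: [0.4614, -0.2652, 0.1162]
ee_rot: [0.001, 0.966, 0.259, 0.001]
contact_force: [-0.7, -0.6, -2.9]
gripper_width: 0.0135
[ 0.30597623 -0.5599571  -2.35373931] [ 0.46076495 -0.26484985  0.11495425]
```

View pics/m5.png

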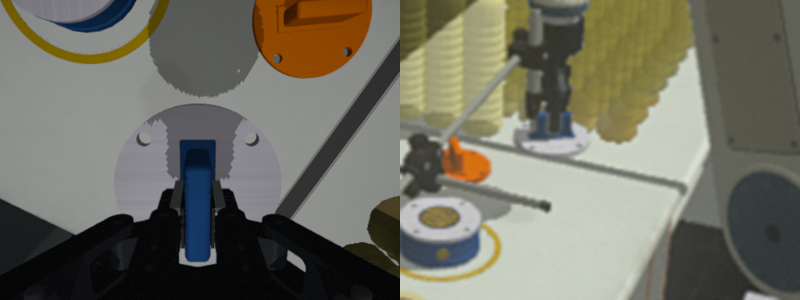

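The cover is gripped by the rib and hangs level, with holes at wrist-panel (144,139) and (250,139). Next I'll compute its centre and angle and the move still needed.

```bash
cat > fit.py <<'E'
from h import *
def cov(w,p,z,r=6):
    h=plane(w,p,z)[:,:2]; d=h[1]-h[0]; L=np.linalg.norm(d); d/=L   # p: left, right in the wrist view
    n=np.array([-d[1],d[0]])                                        # left of d = up in the view
    c=h.mean(0)-.033*n; print('hole spacing',L.round(4),'centre',c.round(4),'rib angle',np.degrees(np.arctan2(n[1],n[0])).round(2)); return c
E
python3 - <<'E'
from fit import *
w=load('wrist5'); p=(np.array([(144,139),(250,139)],float)+.5)/.78125-.5
cov(w,p,.108); print(readout.sense()['position'])
x=[int(v) for v in p.mean(0)]; crop=w['pixels'][150:205,150:350]
g=crop.astype(int); 
cv2.imwrite('pics/m6.png',cv2.resize(crop,(800,220),interpolation=cv2.INTER_CUBIC)[:,:,::-1])
E
```

```text
hole spacing 0.0646 centre [ 0.4623 -0.266 ] rib angle 30.0
[ 0.46076495 -0.26484985  0.11495425]
```

View pics/m6.png

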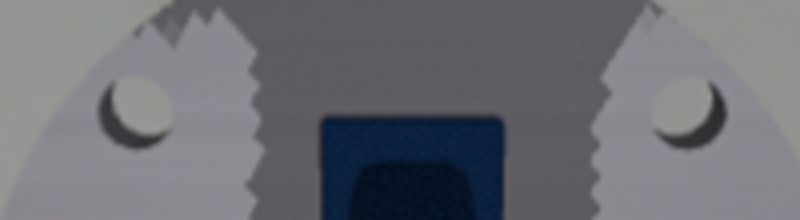

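The rims of the two holes are centred at crop (136.5,112) and (688.5,112), so I'll recompute with these.

```bash
python3 - <<'E'
from fit import *
w=load('wrist5'); c=cov(w,[(183.75,177.6),(321.75,177.6)],.108); print('delta',np.array([.556,-.0909])-c)
E
```

```text
hole spacing 0.0657 centre [ 0.4626 -0.266 ] rib angle 30.0
delta [0.0934048  0.17513215]
```

To bring the body and the held cover into one wrist picture, I'll stop 0.12 m short of the body along the viewing direction.

```bash
python3 -m jog '[0,0,0.005,0,0,0,0, 0,-0.001,0.017,0,0,0,0, 0,-0.003,0.034,0,0,0,0, 0,-0.005,0.053,0,0,0,0, 0,-0.007,0.072,0,0,0,0, 0,-0.009,0.09,0,0,0,0, 0,-0.01,0.105,0,0,0,0, 0,-0.01,0.113,0,0,0,0, 0,-0.01,0.115,0,0,0,0, 0,-0.01,0.115,0,0,0,0]'
python3 -m jog '[0,0,0,0,0,0,0, 0,0,0,0,0,0,0, 0,0,0,0,0,0,0, 0,0,0,0,0,0,0, 0,0,0,0,0,0,0, 0,0,0,0,0,0,0, 0,0,0,0,0,0,0, 0,0,0,0,0,0,0, 0,0,0,0,0,0,0, 0,0,0,0,0,0,0]'
python3 - <<'E'
from h import *
w=snap('wrist','wrist7')
cv2.imwrite('pics/m7.png',cv2.resize(w['pixels'][0:240,80:430],(800,549),interpolation=cv2.INTER_CUBIC)[:,:,::-1])
E
```

```text
t: 12.65
position: [0.4513, -0.1499, 0.1154]
ee_rot: [0.0, 0.966, 0.26, 0.0]
contact_force: [-1.0, -0.2, -3.4]
gripper_width: 0.013
t: 13.65
position: [0.4511, -0.15, 0.1153]
ee_rot: [0.0, 0.966, 0.259, 0.0]
contact_force: [0.4, 0.0, -2.3]
gripper_width: 0.013
```

View pics/m7.png

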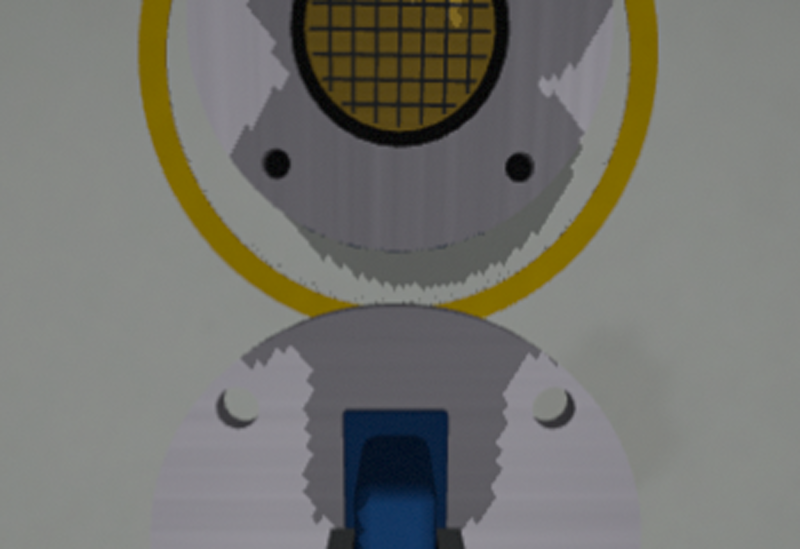

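The body's near holes are at crop (276.5,163.5) and (519,167), and the cover's holes are where they were before. Both are now in one image.

```bash
python3 - <<'E'
from fit import *
w=load('wrist7'); c=cov(w,[(183.75,177.6),(321.75,177.6)],.108)
p=(np.array([(276.5,163.5),(519,167)])+.5)/2.2857-.5+[80,0]; pr=refine(w,p,6); print((pr-p).round(2).tolist())
for q in(p,pr):
    h=plane(w,q,.046)[:,:2]; d=h[1]-h[0]; L=np.linalg.norm(d); d/=L; n=np.array([-d[1],d[0]]); b=h.mean(0)+.033*n
    print('body',b.round(4),L.round(4),'ang',np.degrees(np.arctan2(n[1],n[0])).round(2),'delta',(b-c).round(4))
print('ring',readout.sense()['position'])
E
```

```text
hole spacing 0.0653 centre [ 0.4524 -0.1507] rib angle 30.02
[[0.27, -0.22], [-0.61, -0.14]]
body [ 0.5558 -0.0922] 0.0655 ang 29.25 delta [0.1034 0.0585]
body [ 0.5558 -0.0921] 0.0649 ang 29.2 delta [0.1034 0.0586]
ring [ 0.4510917  -0.14999105  0.11529542]
```

```bash
python3 -m jog '[0,0.004,0.002,0,0,0,0, 0,0.015,0.0085,0,0,0,-0.002, 0,0.03,0.017,0,0,0,-0.004, 0,0.046,0.026,0,0,0,-0.007, 0,0.062,0.035,0,0,0,-0.01, 0,0.077,0.044,0,0,0,-0.013, 0,0.09,0.051,0,0,0,-0.014, 0,0.099,0.056,0,0,0,-0.014, 0,0.1034,0.0588,0,0,0,-0.014, 0,0.1034,0.0588,0,0,0,-0.014]' && python3 -m jog '[0,0,0,0,0,0,0, 0,0,0,-0.002,0,0,0, 0,0,0,-0.005,0,0,0, 0,0,0,-0.009,0,0,0, 0,0,0,-0.013,0,0,0, 0,0,0,-0.017,0,0,0, 0,0,0,-0.021,0,0,0, 0,0,0,-0.024,0,0,0, 0,0,0,-0.025,0,0,0, 0,0,0,-0.025,0,0,0]'
python3 - <<'E'
from h import *
w=snap('wrist','wrist8');s=snap('scene','scene8')
cv2.imwrite('pics/m8.png',np.vstack([cv2.resize(s['pixels'][215:285,215:295],(640,560),interpolation=cv2.INTER_CUBIC)])[:,:,::-1]); print(readout.sense()['contact_force'],readout.sense()['position'])
E
```

```text
t: 14.7
position: [0.5548, -0.0909, 0.1151]
ee_rot: [-0.0, 0.968, 0.253, -0.0]
contact_force: [-0.3, 0.3, -2.8]
gripper_width: 0.0131
t: 15.7
position: [0.5544, -0.0912, 0.0901]
ee_rot: [-0.0, 0.968, 0.253, -0.0]
contact_force: [0.3, -0.4, -2.2]
gripper_width: 0.0133
[-0.56602506 -0.6542434  -3.01761416] [ 0.55457236 -0.09124063  0.09037768]
```

View pics/m8.png

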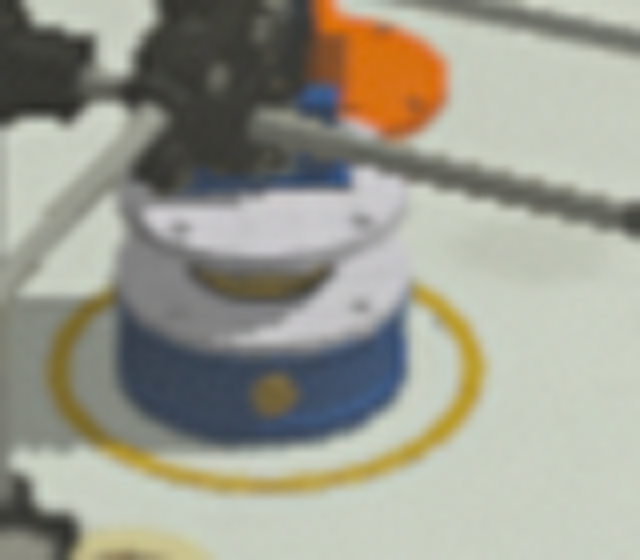

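The cover hovers above the body. Its near holes are at crop (180,230) and (361,221), with the body's at (178,312) and (360,307). I'll use this as an independent alignment check from the scene camera.

```bash
python3 - <<'E'
from h import *
s=load('scene8'); f=lambda p:(np.array(p)+.5)/8-.5+215
pc=f([(180,230),(361,221)]); pb=f([(178,312),(360,307)])
for q in (0,1):
    C=refine(s,pc,2) if q else pc; B=refine(s,pb,2) if q else pb
    b=plane(s,B,.046); 
    for z in(.081,.083): 
        c=plane(s,C,z); print(q,z,'cover',c[:,:2].round(4).tolist(),'body',b[:,:2].round(4).tolist(),'diff',(c-b)[:,:2].round(4).tolist(),np.linalg.norm(c[1]-c[0]).round(4),np.linalg.norm(b[1]-b[0]).round(4))
w=load('wrist8'); from fit import cov; cov(w,[(183.75,177.6),(321.75,177.6)],.083)
E
```

```text
0 0.081 cover [[0.5673, -0.0459], [0.5106, -0.0791]] body [[0.5683, -0.0454], [0.5094, -0.0765]] diff [[-0.001, -0.0005], [0.0012, -0.0027]] 0.0657 0.0666
0 0.083 cover [[0.5659, -0.043], [0.5093, -0.0761]] body [[0.5683, -0.0454], [0.5094, -0.0765]] diff [[-0.0024, 0.0024], [-0.0001, 0.0004]] 0.0656 0.0666
1 0.081 cover [[0.5587, -0.0281], [0.5088, -0.0747]] body [[0.5689, -0.0191], [0.4917, -0.0593]] diff [[-0.0102, -0.0089], [0.017, -0.0154]] 0.0683 0.087
1 0.083 cover [[0.5572, -0.0252], [0.5075, -0.0717]] body [[0.5689, -0.0191], [0.4917, -0.0593]] diff [[-0.0117, -0.0061], [0.0157, -0.0124]] 0.0681 0.087
hole spacing 0.0652 centre [ 0.5558 -0.0919] rib angle 29.22
```

The click-based offsets are about 1–2 mm on average, inside the 4 mm tolerance (the dark-blob refinement drifted off the small, light holes, so I'm ignoring it). Next: lower the last 13 mm and settle.

```bash
python3 -m jog '[0,0,0,-0.001,0,0,0, 0,0,0,-0.003,0,0,0, 0,0,0,-0.005,0,0,0, 0,0,0,-0.007,0,0,0, 0,0,0,-0.009,0,0,0, 0,0,0,-0.011,0,0,0, 0,0,0,-0.0125,0,0,0, 0,0,0,-0.013,0,0,0, 0,0,0,-0.013,0,0,0, 0,0,0,-0.013,0,0,0]' && python3 -m jog '[0,0,0,0,0,0,0, 0,0,0,0,0,0,0, 0,0,0,0,0,0,0, 0,0,0,0,0,0,0, 0,0,0,0,0,0,0, 0,0,0,0,0,0,0, 0,0,0,0,0,0,0, 0,0,0,0,0,0,0, 0,0,0,0,0,0,0, 0,0,0,0,0,0,0]'
python3 - <<'E'
from h import *
s=snap('scene','scene9'); w=snap('wrist','wrist9')
cv2.imwrite('pics/m9.png',np.hstack([cv2.resize(s['pixels'][220:285,215:275],(480,520),interpolation=cv2.INTER_CUBIC),cv2.resize(w['pixels'][130:260,180:260],(320,520),interpolation=cv2.INTER_CUBIC)])[:,:,::-1]); print(readout.sense()['contact_force'],readout.sense()['position'])
E
```

```text
t: 16.8
position: [0.5545, -0.0912, 0.0773]
ee_rot: [0.0, 0.968, 0.253, 0.0]
contact_force: [-0.6, -0.4, -2.5]
gripper_width: 0.0133
t: 17.8
position: [0.5545, -0.0912, 0.0773]
ee_rot: [0.0, 0.968, 0.253, 0.0]
contact_force: [0.2, 0.3, -3.2]
gripper_width: 0.0129
[ 0.9483449   0.25795597 -2.69935032] [ 0.55448593 -0.09120051  0.07730227]
```

View pics/m9.png

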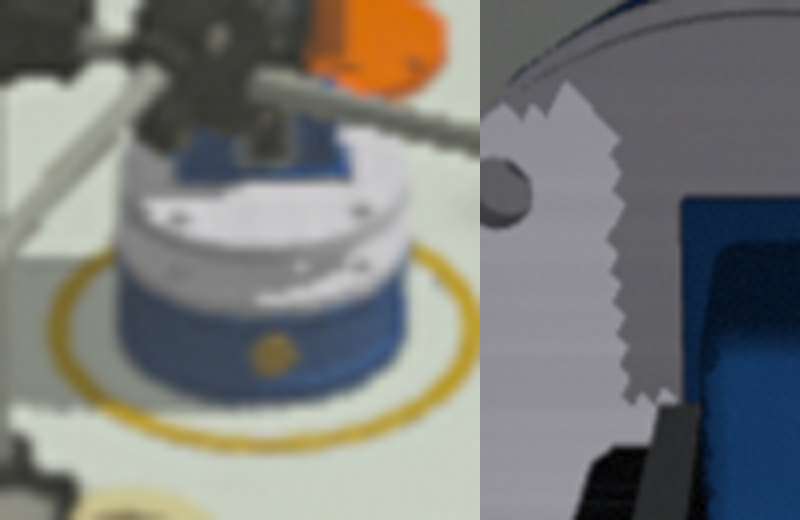

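The holes line up in the scene view: cover (180,217) and (361,211) over body (178,271) and (360,266). The gap scales to about 16 mm, and the measured force is just the plate's weight. Handing in.

```bash
python3 - <<'E'
from h import *
s=load('scene9'); f=lambda p:(np.array(p)+.5)/8-.5+[215,220]
print((plane(s,f([(180,217),(361,211)]),.070)-plane(s,f([(178,271),(360,266)]),.046)).round(4).tolist())
print(workorder.finish_job())
E
```

```text
[[-0.0015, 0.0008, 0.024], [-0.0003, 0.0005, 0.024]]
the job is handed in; nothing more can be done
None
```

I handed the job in at about 18 s, with the cover held over the strainer body. No verdict was reported.

- **Push:** I pushed the body about 12 cm into the ring with half-open fingers while the cover lay on the desk. Two cameras put its centre 1–2 mm from the ring's centre, and it did not turn.
- **Hold:** The cover is held by its rib, level, with its underside about 16 mm above the body's face. Two of the four hole pairs were visible in the last picture, and they are within about 2 mm sideways. The arm was still for the last second, and the force reading was only the plate's weight, about 3 N.
- **Bystanders and boom:** I never moved near the beaker, label roll or yellow cap, but I did not re-measure them at the end. No force reading suggested the arm touched the boom.
- **Disagreements:**
  - Positions from the different cameras differed by 1–2 mm.
  - The cover's hole spacing read about 1% small, so its height could be 1–2 mm off.
  - The automatic hole-centre refinement failed on the last scene check, so I used hand-picked pixels for that one.

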